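# Make up two carving kits

## Task

Make up the two carving kits from the stock on the bench. Into the dark walnut tray put the rippled walnut block and the yellow-handled gouge; into the pale tray put the plain pale block, the green honing bar, and, seated flat down over the studs of the stud plate there, the faceplate whose holes match those studs. Lay every piece flat on the tray's floor the same way up as you found it, well inside the rim, and leave the other faceplate and the orange-brown stone where they are.

Things in the scene. Friction and masses are not known exactly. Their poses are not given: they have to be found in the camera images.
- tray_dark: Tray of dark walnut wood, low rim, fixed on the table. Outside 240 (x) by 190 (y) by 26 mm; walls and floor 8 mm thick, so the inner floor (224 by 174 mm) is 8 mm above the table. Origin: centre of its underside, at z=0; z up. Lies left or right of the stock. Empty at the start.
- tray_pale: Tray of pale pine wood, low rim, fixed on the table. Outside 240 (x) by 190 (y) by 26 mm; walls and floor 8 mm thick, so the inner floor (224 by 174 mm) is 8 mm above the table. Origin: centre of its underside, at z=0; z up. Lies left or right of the stock. At the start it holds only the stud plate, in its +x half; its -x half is free.
- stud_plate: Blue square plate 70 by 70 by 8 mm fixed on the pale tray's floor, with four upright brass studs at (+-22, +-22) mm in its x, y; each is 6 mm in diameter with a domed tip 24 mm above the plate's underside (16 above its top face). Origin: centre of its underside, 8 mm above the table; axes along its edges; z up.
- plate_four: Loose square aluminium faceplate 70 by 70 by 8 mm with four through holes, 14 mm in diameter, at (+-22, +-22) mm in its x, y, and a dark round boss up from its centre, 28 mm in diameter, from 8 to 44 mm above the underside: the grip, at any yaw. Origin: centre of its underside; z up. Quarter turns are alike. 4 mm play round the studs, which end 8 mm above its top face. 160 g.
- plate_three: Loose square aluminium faceplate 70 by 70 by 8 mm with three through holes, 14 mm in diameter, 120 degrees apart, 22.5 mm from the centre, and a dark round boss up from its centre, 28 mm in diameter, from 8 to 44 mm above the underside: the grip, at any yaw. Origin: centre of its underside; z up. 160 g.
- walnut_block: Dark walnut block 80 (x) by 50 (y) by 26 mm high, its top carved in ripples across; sides plain up to 22 mm. About 70 g. Origin: centre of its underside; z up. Loose on the table in the stock.
- pale_block: Plain pale wood block, 50 by 50 by 50 mm, with a thin dark cross marked on top. About 80 g. Origin: centre of its underside; z up. Loose on the table in the stock.
- gouge: Short palm gouge lying along its x, 110 mm long: flat-sided yellow handle from x=-55 to +5 mm, 28 mm wide (y), 24 mm high, then brass ferrule and steel blade out to x=+55 mm. Grip the handle across y near x=-15 mm. About 90 g. Origin: middle of its length, level with the handle's underside; z up. Loose on the table in the stock.
- honing_bar: Green bar of honing compound, 80 (x) by 26 (y) by 22 mm high. About 100 g. Origin: centre of its underside; z up. Loose on the table in the stock.
- oil_stone: Orange-brown oil stone, 80 (x) by 36 (y) by 20 mm high. Not part of either kit. Origin: centre of its underside; z up. Loose on the table in the stock.

How it is judged:
At the end, for the whole second after the job is handed in: Walnut block and gouge in the dark tray, pale block and bar in the pale: flat (0.1 rad), at rest on the floor (5 mm), origin within 105 mm (x), 80 mm (y) of tray centre; four-hole plate over the studs within 9 mm, 2.5 mm of seated, 0.06 rad; other plate and stone within 30 mm of their start (x of walnut_block in the frame of tray_dark between -0.105 and 0.105 m and y of walnut_block in the frame of tray_dark between -0.08 and 0.08 m and z of walnut_block in the frame of tray_dark between 0.003 and 0.013 m and angle between each of walnut_block, gouge, pale_block, honing_bar's own z axis and vertical below 0.1 rad and linear speed of each of walnut_block, gouge, pale_block, honing_bar, plate_four below 0.02 m/s and angular speed of each of walnut_block, gouge, pale_block, honing_bar, plate_four below 0.2 rad/s and x of gouge in the frame of tray_dark between -0.105 and 0.105 m and y of gouge in the frame of tray_dark between -0.08 and 0.08 m and z of gouge in the frame of tray_dark between 0.003 and 0.013 m and x of pale_block in the frame of tray_pale between -0.105 and 0.105 m and y of pale_block in the frame of tray_pale between -0.08 and 0.08 m and z of pale_block in the frame of tray_pale between 0.003 and 0.013 m and x of honing_bar in the frame of tray_pale between -0.105 and 0.105 m and y of honing_bar in the frame of tray_pale between -0.08 and 0.08 m and z of honing_bar in the frame of tray_pale between 0.003 and 0.013 m and horizontal distance between plate_four and stud_plate below 0.009 m and z of plate_four in the frame of stud_plate between 0.005 and 0.0105 m and angle between plate_four's own z axis and vertical below 0.06 rad and distance of each of plate_three, oil_stone from where it was at the start of the episode below 0.03 m); the robot touches nothing.
It fails at once if the three-hole faceplate is moved from its place (over 30 mm) (distance of plate_three from where it was at the start of the episode above 0.03 m).
It fails at once if the oil stone is moved from its place (over 30 mm) (distance of oil_stone from where it was at the start of the episode above 0.03 m).
It also fails if it takes over 128 s, if anything falls off the work surface, if the arm or the gripper's body presses on something with over 40 N, if the wrist force passes 120 N, or if a joint passes its speed limit or range.

## Robot

A 6-joint arm with a two-finger parallel gripper is mounted at the origin on the work surface. World frame = base frame: x ahead of the robot, y to its left, z up, the work surface at z = 0. Lengths are in m, angles in rad, forces in N, time in s.
With the tool pointing down it reaches from about 0.35 to 0.85 m from the base axis. Payload 8.1 kg.
Tool frame: the origin (TCP) lies at the very end of the fingers, on their centre line; the grasp point (between the pads) lies 19 mm behind it (robot.pinch_z is the distance from the TCP to the grasp point, in m); y points along the fingers, x is the direction in which the jaws open and shut, and the axes are right-handed (so a half turn about y gives the same grasp; the last joint's range is limited). The gripper opens to 93 mm and grips with 3 to 60 N. Pads are 15 mm wide; open, the fingers measure 128 mm over their backs; the gripper's body (75 mm by 188 mm) begins 65 mm behind the grasp point.
Start: joints at [-1.201, 0.13, 1.488, -0, 1.523, -0.085], TCP at [0.264, -0.539, 0.219] pointing down, gripper open.
Joint ranges: [-2.96, 2.96], [-0.89, 2.26], [0.02, 2.5], [-1.34, 4.48], [0, 2.73], [-2.66, 2.66]. Speed limits (rad/s): [2.39, 2.39, 2.79, 3.14, 3.14, 3.14].

## Interface

Orientations are given as a rotation vector (axis times angle).
In Python, from plant import robot gives the robot as it stands.
- The arm moves only by the shell command python3 -m inch 'ROWS' [FORCE]. ROWS is JSON, a list of rows, each a list of 5 numbers: the closure, from -1 (fully open) to 1 (shut), then the shift along the world's x, y, z in m, then the turn about the world's z in rad. A call has 1 to 8 rows; each row is the pose to reach, as a shift and turn from the pose measured when the call began; what a row does not reach only later rows make up. A row lasts 1/8 s, in which the tool goes at most 62.5 mm and 10.7 degrees, less where a joint would pass 70% of its speed; a pose out of reach is approached as far as the arm can. A call with a gripper value outside its range is refused whole. The fingers move at their own pace and stop on an object; FORCE is the grip in N (left out, the last holds). Time passes only in rows, so rows that repeat a pose let the fingers close. It gives the time, the measured TCP pose, the force and the opening at its end, in the units of the state.
- robot.read_state(): the state, without advancing time (a new reading comes with each control period).
- robot.read_camera(name): name is "scene" or "top" or "wrist"; returns a dict with "color" (420x560x3 uint8, red, green, blue), "mtx" (3x3 intrinsics, pixels), "R" (3x3) and "t" (3): a world point X has camera coordinates R X + t; the wrist camera has in their place "hand_eye" (4x4, takes a point from camera to tool coordinates, whose origin is the TCP and whose axes are the tool frame's). Camera axes: x right, y down, z forward; pixel columns grow to the right and rows downward; lengths in m; the calibration is good to about 2 mm. The wrist camera is an equidistant fisheye: a pixel r from the principal point sees the ray r / f radians off the axis. A picture is of the moment at which its call begins: read the wrist's pose just before it. There is no depth.
- robot.close_job(): hands the job in, once; it reports no verdict.
The state is a dict: "t": time; "q": joint angles; "dq": joint speeds; "joint_torque": joint torques, N m; "tool_pos": TCP position; "orientation": TCP orientation; "force": force on the tool from outside, world axes, zero at the start; "wrist_torque": the same for the moment, N m; "opening": finger opening in m.
Only numpy, scipy, OpenCV 4.12 (cv2) and the standard library are available. Lean on these libraries where they do the work, as an engineer would, in place of code of your own. Each camera call takes 0.05 s, during which the arm holds its last target. There are 200 camera calls.

## Working session

There is one attempt and no reset: what is moved stays moved. The work goes in short steps, Python scripts to look and compute and a shell command to move; the robot and the scene stay as the last step left them, time stands still between calls to the robot, and variables do not carry over. Pictures are saved under pics/ and viewed, about 12 in all and at most 16, crops included, and the job is handed in when it is done.

```bash
ls; mkdir -p pics; python3 - <<'E'
from plant import robot
import cv2,numpy as np
s=robot.read_state();print(s['t'],s['tool_pos'],s['orientation'],s['opening'],robot.pinch_z)
for n in("top","scene"):
    c=robot.read_camera(n);cv2.imwrite(f'pics/{n}0.png',c['color'][:,:,::-1]);np.savez(f'{n}.npz',**c)
    print(n,c['mtx'].round(1).tolist(),c['R'].round(3).tolist(),c['t'].round(3))
E
```

```text
pics
0.0 [ 0.26335952 -0.53846215  0.21757984] [-1.38951485  0.86913192 -0.86667523] 0.09299636946431764 0.0188
top [[513.4, 0.0, 283.1], [0.0, 513.4, 198.5], [0.0, 0.0, 1.0]] [[-0.023, -1.0, -0.0], [-0.996, 0.023, -0.084], [0.084, -0.002, -0.996]] [0.037 0.578 1.232]
scene [[405.6, 0.0, 277.0], [0.0, 405.6, 208.8], [0.0, 0.0, 1.0]] [[0.581, 0.814, -0.015], [0.595, -0.438, -0.673], [-0.555, 0.382, -0.739]] [-0.339 -0.318  1.258]
```

View pics/top0.png

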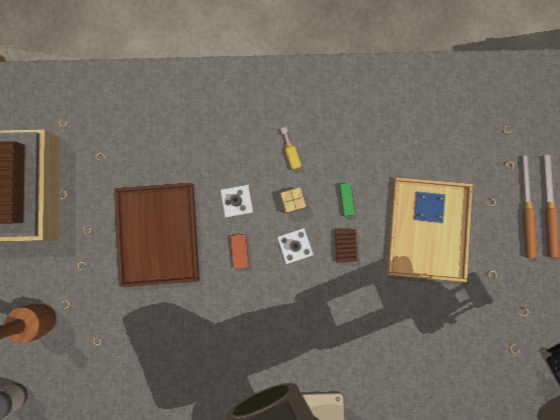

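View pics/scene0.png

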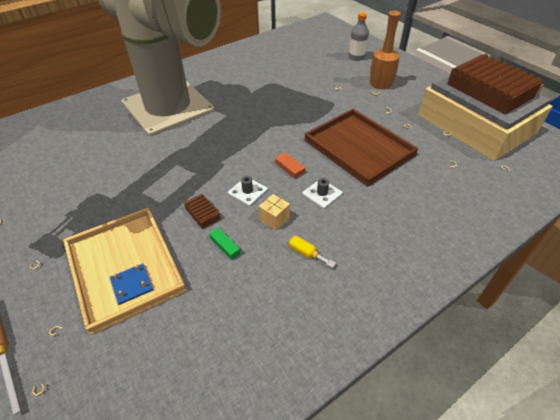

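The top view shows the dark tray at about (157,234), the pale tray at (431,230), and the stock between them. The two plates are at (237,201) and (295,246), and I can't yet tell which has four holes. Next I'll segment and enlarge.

```bash
cat > h.py <<'E'
import cv2,numpy as np
from plant import robot
from scipy.spatial.transform import Rotation as Ro
def ray(c,uv,z):
    d=c['R'].T@np.linalg.inv(c['mtx'])@np.array([uv[0],uv[1],1.]);o=-c['R'].T@c['t']
    return (o+d*(z-o[2])/d[2])[:2]
def tool():
    s=robot.read_state();R=Ro.from_rotvec(s['orientation']).as_matrix()
    return s,R
def jaw(R): return np.degrees(np.arctan2(R[1,0],R[0,0]))
E
python3 - <<'E'
from h import *
c=np.load('top.npz');im=np.ascontiguousarray(c['color'][:,:,::-1]);hsv=cv2.cvtColor(im,cv2.COLOR_BGR2HSV)
s,R=tool();print('tool',s['tool_pos'].round(4) if hasattr(s['tool_pos'],'round') else s['tool_pos'],R.round(3).tolist(),jaw(R))
H,S,V=cv2.split(hsv)
# name: lo,hi, roi(x0,y0,x1,y1), z
D={'walnut':((0,70,0),(25,255,140),(325,220,365,270),.025),'pale':((10,60,120),(35,255,255),(272,180,312,218),.05),
'gougeh':((18,150,90),(35,255,255),(270,140,310,175),.024),'green':((40,100,40),(85,255,255),(330,170,365,225),.022),
'stone':((0,110,60),(15,255,255),(222,225,258,275),.02),'plA':((0,0,165),(180,50,255),(215,180,260,225),.008),
'plB':((0,0,165),(180,50,255),(272,225,318,270),.008),'stud':((100,100,30),(130,255,255),(405,180,455,230),.016),
'dark':((0,80,0),(20,255,200),(105,170,210,295),.026),'palet':((10,50,80),(35,255,255),(375,165,485,292),.026)}
for n,(lo,hi,(x0,y0,x1,y1),z) in D.items():
    m=cv2.inRange(hsv,lo,hi);M=np.zeros_like(m);M[y0:y1,x0:x1]=m[y0:y1,x0:x1]
    if n in('plA','plB','stud','walnut'):M=cv2.morphologyEx(M,cv2.MORPH_CLOSE,np.ones((5,5)))
    k=max(cv2.findContours(M,0,2)[0],key=cv2.contourArea);r=cv2.minAreaRect(k);b=cv2.boxPoints(r)
    w=np.array([ray(c,p,z) for p in b]);ce=w.mean(0);e=w[1]-w[0],w[2]-w[1];e=sorted(e,key=np.linalg.norm)
    print(n,ce.round(4),'px',np.round(r[0],1),'short/long mm',[round(1000*np.linalg.norm(v),1) for v in e],'long yaw deg',round(np.degrees(np.arctan2(e[1][1],e[1][0]))%180,1))
cv2.imwrite('pics/crop.png',cv2.resize(im[120:275,215:370],(800,800*155//155),interpolation=2)[:600])
a=cv2.resize(im[175:275,215:375],(800,500),interpolation=2);cv2.imwrite('pics/crop.png',a)
E
```

```text
tool [ 0.2634 -0.5385  0.2177] [[0.439, -0.001, 0.898], [-0.898, 0.002, 0.439], [-0.002, -1.0, 0.0]] -63.9417308614104
walnut [ 0.4614 -0.1265] px [345.9 245.2] short/long mm [np.float64(51.4), np.float64(80.1)] long yaw deg 1.0
pale [ 5.732e-01 -4.000e-04] px [293.  199.7] short/long mm [np.float64(51.8), np.float64(51.8)] long yaw deg 14.4
gougeh [ 0.6803 -0.003 ] px [292.8 157.2] short/long mm [np.float64(24.1), np.float64(57.5)] long yaw deg 18.0
green [ 0.574  -0.1322] px [346.5 199.1] short/long mm [np.float64(25.4), np.float64(78.5)] long yaw deg 6.1
stone [0.4536 0.1334] px [239. 251.] short/long mm [np.float64(37.2), np.float64(79.2)] long yaw deg 4.0
plA [0.5777 0.139 ] px [236.4 200.6] short/long mm [np.float64(69.0), np.float64(69.7)] long yaw deg 99.0
plB [ 0.4631 -0.0036] px [295.  245.7] short/long mm [np.float64(69.4), np.float64(69.7)] long yaw deg 16.9
stud [ 0.5507 -0.336 ] px [429.3 206.8] short/long mm [np.float64(65.8), np.float64(66.1)] long yaw deg 83.4
dark [0.499  0.3343] px [155.8 234.5] short/long mm [np.float64(195.4), np.float64(241.1)] long yaw deg 2.9
palet [ 0.4961 -0.3313] px [429.6 229.3] short/long mm [np.float64(200.5), np.float64(245.0)] long yaw deg 173.6
```

View pics/crop.png

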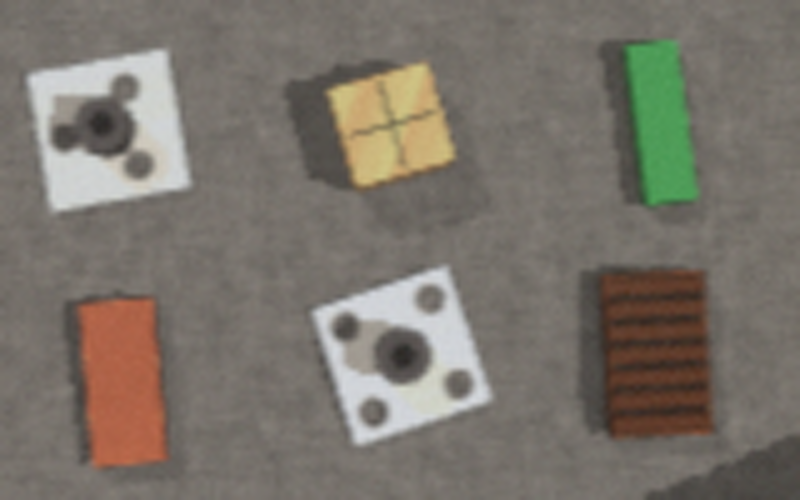

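The faceplate at lower centre, (295,246), is the four-hole one, and the one at (237,201) has three holes. I'll start with the pale block.

```bash
python3 -m inch '[[-0.5,0.31,0.5385,0.0,-0.2],[-0.5,0.31,0.5385,0.0,-0.2],[-0.5,0.31,0.5385,0.0,-0.2],[-0.5,0.31,0.5385,0.0,-0.2],[-0.5,0.31,0.5385,0.0,-0.2],[-0.5,0.31,0.5385,0.0,-0.2],[-0.5,0.31,0.5385,0.0,-0.2],[-0.5,0.31,0.5385,0.0,-0.2]]' 20
python3 -m inch '[[-0.5,0,0.01,0,0],[-0.5,0,0.01,0,0]]'
```

```text
t: 1.1
tool_pos: [0.5133, -0.1035, 0.2176]
orientation: [-1.318, 1.02, -1.018]
force: [0.5, -1.6, 0.7]
opening: 0.0696
t: 1.35
tool_pos: [0.5129, -0.0929, 0.2171]
orientation: [-1.32, 1.02, -1.016]
force: [-0.7, -0.8, -0.3]
opening: 0.0699
```

```bash
python3 -m inch '[[-0.5,0.06,0.093,-0.03,0],[-0.5,0.06,0.093,-0.03,0],[-0.5,0.06,0.093,-0.03,0],[-0.5,0.06,0.093,-0.03,0]]'
cat >> h.py <<'E'
def wrist(n):
    s,R=tool();c=robot.read_camera('wrist');cv2.imwrite(f'pics/{n}.png',c['color'][:,:,::-1]);np.savez(f'{n}.npz',Rt=R,p=s['tool_pos'],**c);return c
def wray(c,uv,z):
    K=c['mtx'];v=np.array([(uv[0]-K[0,2])/K[0,0],(uv[1]-K[1,2])/K[1,1]]);r=np.hypot(*v)
    d=np.r_[v/max(r,1e-9)*np.sin(r),np.cos(r)];E=c['hand_eye']
    d=c['Rt']@E[:3,:3]@d;o=np.array(c['p'])+c['Rt']@E[:3,3];return (o+d*(z-o[2])/d[2])[:2]
E
python3 - <<'E'
from h import *
wrist('w1');s,R=tool();print(s['tool_pos'],jaw(R))
E
```

```text
t: 1.85
tool_pos: [0.5725, -0.0016, 0.187]
orientation: [-1.32, 1.021, -1.017]
force: [0.0, -0.1, -0.1]
opening: 0.0697
[ 0.57262648 -0.00181196  0.18742757] -75.39636318566254
```

View pics/w1.png

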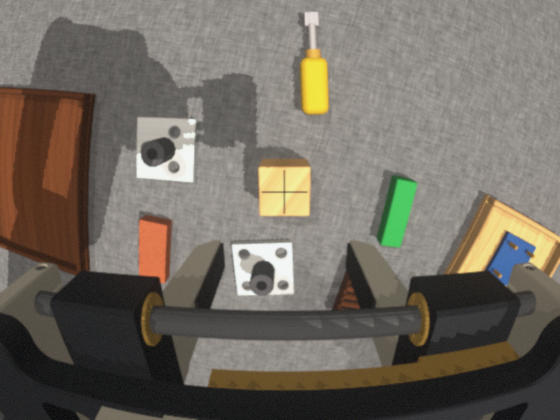

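The wrist view shows the block's cross at (285,191), the four-hole plate under the fingers at (263,268), the gouge at (314,83), and the bar at (397,212). I'll cross-check these against the top-camera positions.

```bash
python3 - <<'E'
from h import *
c=np.load('w1.npz')
for n,uv,z in[('cross',(285,191),.05),('bar',(398.5,211),.022),('gouge handle',(314.5,86),.024),('plate corners', (264,268),.008),('stone',(154,248),.02)]:print(n,wray(c,uv,z).round(4))
t=np.load('top.npz')
print('plateB corners',[ray(t,p,.008).round(3) for p in((215+312/5,175+310/5),(215+447/5,175+266/5),(215+492/5,175+402/5),(215+357/5,175+445/5))])
E
```

```text
cross [ 0.5736 -0.0018]
bar [ 0.5768 -0.1319]
gouge handle [ 0.6793 -0.0044]
plate corners [ 0.4645 -0.0042]
stone [0.4593 0.1301]
plateB corners [array([0.485, 0.039]), array([ 0.505, -0.028]), array([ 0.438, -0.048]), array([0.419, 0.019])]
```

The two cameras agree to about 2 mm, so I'll grasp the block.

```bash
python3 -m inch '[[-0.5,0.0005,0.001,-0.06,0],[-0.5,0.0005,0.001,-0.12,0],[-0.5,0.0005,0.001,-0.172,0],[-0.5,0.0005,0.001,-0.172,0],[1,0.0005,0.001,-0.172,0],[1,0.0005,0.001,-0.172,0],[1,0.0005,0.001,-0.172,0],[1,0.0005,0.001,-0.172,0]]' 25
```

```text
t: 2.9
tool_pos: [0.5757, -0.0012, 0.0187]
orientation: [-1.317, 1.017, -1.021]
force: [-0.8, -1.2, 7.6]
opening: 0.0497
```

```bash
python3 -m inch '[[1,0,0,0.05,0],[1,0,0,0.1,0],[1,-0.136,-0.294,0.1,-0.366],[1,-0.136,-0.294,0.1,-0.366],[1,-0.136,-0.294,0.1,-0.366],[1,-0.136,-0.294,0.1,-0.366],[1,-0.136,-0.294,0.1,-0.366],[1,-0.136,-0.294,0.1,-0.366]]'
```

```text
t: 3.9
tool_pos: [0.4384, -0.2988, 0.1203]
orientation: [-1.151, 1.288, -1.298]
force: [0.5, 0.3, -1.1]
opening: 0.05
```

```bash
python3 - <<'E'
from h import *
wrist('w2');s,R=tool();print(s['tool_pos'],jaw(R),s['opening'],np.round(s['force'],1))
E
```

```text
[ 0.43875998 -0.29824005  0.12012488] -96.5582616700259 0.049724168809505746 [-1.4 -0.8 -1.1]
```

View pics/w2.png

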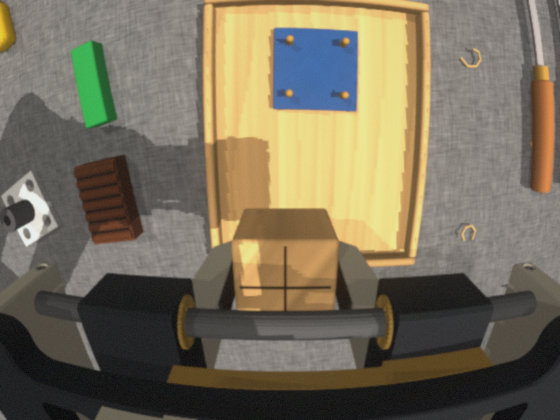

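The block is held square over the pale tray's near half. The stud tips show at (290,40), (346,42), (345,95) and (289,93), and the tray's rim corners at (205,3), (430,8) and (414,263).

```bash
python3 - <<'E'
from h import *
c=np.load('w2.npz')
S=np.array([wray(c,p,.031) for p in((290,40),(346,42),(345,95),(289,93))]);print('studs',S.round(4).tolist(),S.mean(0).round(4))
B=np.array([wray(c,p,.016) for p in((274,27.5),(358,31),(357.5,110.5),(275,107.5))]);print('plate',B.mean(0).round(4))
for p in((205,3),(430,8),(414,263)):print(wray(c,p,.026).round(4))
E
```

```text
studs [[0.5724, -0.3193], [0.5672, -0.3627], [0.5246, -0.3571], [0.5302, -0.3136]] [ 0.5486 -0.3382]
plate [ 0.5497 -0.339 ]
[ 0.6165 -0.2553]
[ 0.5987 -0.4427]
[ 0.3677 -0.4152]
```

```bash
python3 -m inch '[[1,-0.002,0,-0.05,0],[1,-0.002,0,-0.08,0],[1,-0.002,0,-0.0935,0],[1,-0.002,0,-0.0935,0],[1,-0.002,0,-0.0935,0]]'; python3 -m inch '[[-0.3,0,0,0,0],[-0.3,0,0,0,0],[-0.3,0,0,0,0],[-0.3,0,0,0.05,0],[-0.3,0,0,0.1,0],[-0.3,0,0,0.12,0],[-0.3,0,0,0.12,0]]'
```

```text
t: 4.58
tool_pos: [0.4379, -0.2982, 0.0278]
orientation: [-1.152, 1.286, -1.298]
force: [-0.8, -0.3, -0.4]
opening: 0.0496
t: 5.45
tool_pos: [0.4391, -0.2993, 0.15]
orientation: [-1.151, 1.282, -1.302]
force: [-0.5, 0.5, -0.3]
opening: 0.0602
```

```bash
python3 -m inch '[[-0.1,0.136,0.167,0,0.22],[-0.1,0.136,0.167,0,0.22],[-0.1,0.136,0.167,0,0.22],[-0.1,0.136,0.167,0,0.22],[-0.1,0.136,0.167,-0.04,0.22],[-0.1,0.136,0.167,-0.1,0.22],[-0.1,0.136,0.167,-0.1,0.22],[-0.1,0.136,0.167,-0.1,0.22]]'
```

```text
t: 6.45
tool_pos: [0.5751, -0.1324, 0.0506]
orientation: [-1.254, 1.121, -1.139]
force: [-0.0, -0.1, -0.3]
opening: 0.0513
```

```bash
python3 -m inch '[[-0.1,0,0,-0.046,0],[-0.1,0,0,-0.046,0],[1,0,0,-0.046,0],[1,0,0,-0.046,0],[1,0,0,-0.046,0],[1,0,0,-0.046,0]]' 25; python3 - <<'E'
from h import *
s,R=tool();print(s['tool_pos'],jaw(R),s['opening'])
E
```

```text
t: 7.2
tool_pos: [0.5764, -0.1328, 0.0064]
orientation: [-1.253, 1.119, -1.141]
force: [-1.6, 0.4, 7.5]
opening: 0.0255
[ 0.57636073 -0.13283758  0.00642697] -83.92359007258551 0.025513478057677577
```

```bash
python3 -m inch '[[1,0,0,0.05,0],[1,0,0,0.1,0],[1,-0.148,-0.239,0.1,-0.22],[1,-0.148,-0.239,0.1,-0.22],[1,-0.148,-0.239,0.1,-0.22],[1,-0.148,-0.239,0.1,-0.22],[1,-0.148,-0.239,0.1,-0.22],[1,-0.148,-0.239,0.1,-0.22]]'; python3 - <<'E'
from h import *
s,R=tool();print(s['tool_pos'],jaw(R),s['opening'])
E
```

```text
t: 8.2
tool_pos: [0.4269, -0.3737, 0.1066]
orientation: [-1.148, 1.282, -1.307]
force: [0.9, -0.4, -2.0]
opening: 0.0258
[ 0.42692647 -0.37370399  0.10663104] -96.73338173504803 0.025812626141705406
```

```bash
python3 -m inch '[[1,0.002,0.003,-0.05,0],[1,0.002,0.003,-0.08,0],[1,0.002,0.003,-0.093,0],[1,0.002,0.003,-0.093,0],[1,0.002,0.003,-0.093,0]]'; python3 -m inch '[[0.16,0,0,0,0],[0.16,0,0,0,0],[0.16,0,0,0,0],[0.16,0,0,0.05,0],[0.16,0,0,0.1,0],[0.16,0,0,0.15,0],[0.16,0,0,0.15,0]]'; python3 - <<'E'
from h import *
wrist('w3');s,R=tool();print(s['tool_pos'],jaw(R),s['opening'])
E
```

```text
t: 8.82
tool_pos: [0.4298, -0.3707, 0.0145]
orientation: [-1.149, 1.281, -1.307]
force: [0.3, -0.2, -0.1]
opening: 0.0257
t: 9.7
tool_pos: [0.4322, -0.3732, 0.1704]
orientation: [-1.148, 1.272, -1.316]
force: [-0.0, -0.7, 0.2]
opening: 0.039
[ 0.4310109  -0.37198302  0.16724756] -96.69770265989607 0.03901027132713002
```

View pics/w3.png

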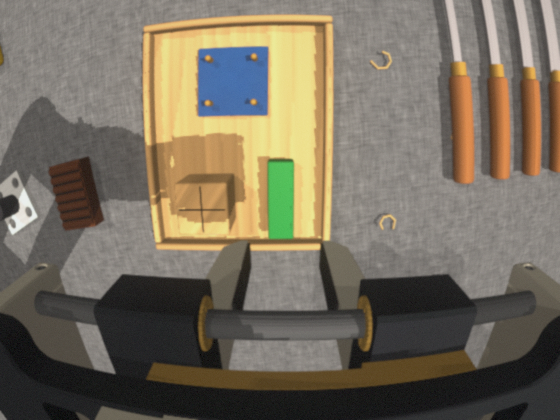

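The bar and pale block lie flat in the pale tray at (281,199) and (203,208). Next is the four-hole plate.

```bash
python3 -m inch '[[-0.2,0.033,0.368,0,0.412],[-0.2,0.033,0.368,0,0.412],[-0.2,0.033,0.368,0,0.412],[-0.2,0.033,0.368,0,0.412],[-0.2,0.033,0.368,0,0.412],[-0.2,0.033,0.368,0,0.412],[-0.2,0.033,0.368,0,0.412],[-0.2,0.033,0.368,0,0.412]]'; python3 -m inch '[[-0.2,0,0,0,0],[-0.2,-0.04,0,0,0],[-0.2,-0.07,0,0,0],[-0.2,-0.07,0,0,0]]';python3 - <<'E'
from h import *
c=wrist('w4');s,R=tool();print(s['tool_pos'],jaw(R),s['opening'])
im=c['color'];g=cv2.inRange(cv2.cvtColor(im,cv2.COLOR_RGB2HSV),(0,0,170),(180,45,255))
for k in cv2.findContours(g,0,2)[0]:
    if cv2.contourArea(k)>400: print(cv2.minAreaRect(k))
E
```

```text
t: 10.75
tool_pos: [0.4632, -0.0041, 0.1659]
orientation: [-1.329, 0.973, -1.002]
force: [0.7, -0.5, -0.1]
opening: 0.0557
t: 11.25
tool_pos: [0.392, -0.0053, 0.1654]
orientation: [-1.328, 0.975, -1.004]
force: [-1.4, 0.2, 1.1]
opening: 0.0558
[ 0.39308557 -0.00526265  0.16585143] -73.17420878755956 0.05614898832320771
((302.5, 123.5), (71.0, 73.0), 90.0)
((197.0, 8.0), (16.0, 68.0), 90.0)
```

View pics/w4.png

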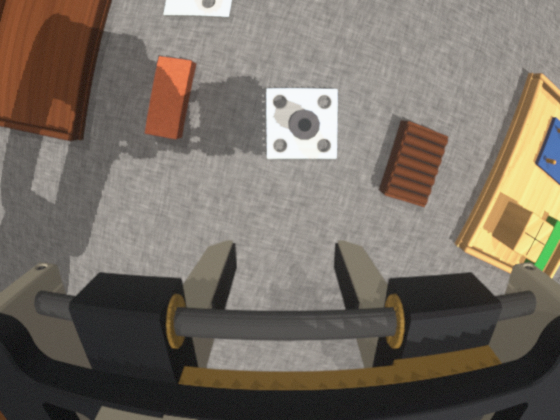

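The plate is square to the jaws and centred near (302,123), with its boss at about (303,124).

```bash
python3 - <<'E'
from h import *
c=np.load('w4.npz')
for uv,z in(((302,123.5),.008),((303.5,125),.044)):print(wray(c,uv,z).round(4))
Q=np.array([wray(c,p,.008) for p in((266.5,88.5),(337.5,88.5),(337.5,159),(266.5,159))]);print(Q.round(4).tolist(),Q.mean(0))
E
```

```text
[ 0.4619 -0.0043]
[ 0.4615 -0.0034]
[[0.4854, 0.0393], [0.5065, -0.0275], [0.4385, -0.0495], [0.4175, 0.0193]] [ 0.46195795 -0.0045815 ]
```

```bash
python3 -m inch '[[-0.2,0.069,0.001,0,0],[-0.2,0.069,0.001,-0.04,0],[-0.2,0.069,0.001,-0.09,0],[-0.2,0.069,0.001,-0.13,0],[-0.2,0.069,0.001,-0.155,0],[-0.2,0.069,0.001,-0.155,0]]'; python3 -m inch '[[1,0,0,0,0],[1,0,0,0,0],[1,0,0,0,0],[1,0,0,0,0]]' 30;  python3 - <<'E'
from h import *
s,R=tool();print(s['tool_pos'],jaw(R),s['opening'])
E
```

```text
t: 12.05
tool_pos: [0.4628, -0.0051, 0.0099]
orientation: [-1.328, 0.975, -1.005]
force: [0.1, 0.2, 0.9]
opening: 0.0559
t: 12.55
tool_pos: [0.463, -0.0052, 0.0101]
orientation: [-1.327, 0.975, -1.006]
force: [0.7, 0.0, 1.1]
opening: 0.0276
[ 0.46297501 -0.00516143  0.01007734] -73.25735474500613 0.027587533905496175
```

```bash
python3 -m inch '[[1,0,0,0.05,0],[1,0,0,0.1,0],[1,0.086,-0.333,0.1,-0.414],[1,0.086,-0.333,0.1,-0.414],[1,0.086,-0.333,0.1,-0.414],[1,0.086,-0.333,0.1,-0.414],[1,0.086,-0.333,0.1,-0.414],[1,0.086,-0.333,0.1,-0.414]]';python3 -m inch '[[1,0.0,0,0,0],[1,0,0,0,0],[1,0,0,0,0]]'; python3 - <<'E'
from h import *
wrist('w5');s,R=tool();print(s['tool_pos'],jaw(R),s['opening'])
E
```

```text
t: 13.55
tool_pos: [0.5488, -0.3413, 0.1097]
orientation: [-1.147, 1.283, -1.316]
force: [0.9, 0.1, -0.4]
opening: 0.0276
t: 13.92
tool_pos: [0.5487, -0.3399, 0.1095]
orientation: [-1.147, 1.282, -1.315]
force: [-0.3, 0.9, -2.0]
opening: 0.0277
[ 0.54883102 -0.33997689  0.10969486] -97.02142118929535 0.027493071974535446
```

View pics/w5.png

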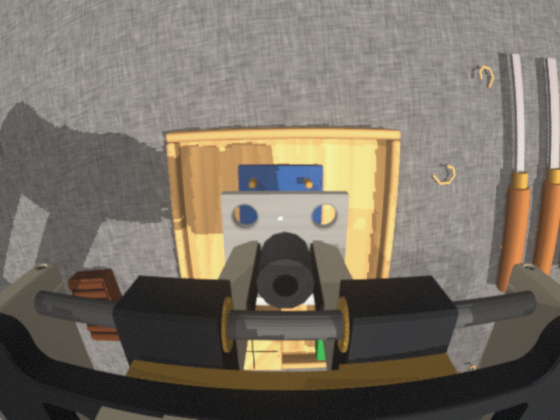

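The plate is held square above the studs. The far studs show at (253,184) and (309,184), and the far holes at (245,215) and (325,214).

```bash
python3 - <<'E'
from h import *
c=np.load('w5.npz')
s=[wray(c,p,.031) for p in((253,184),(309,184))];h=[wray(c,p,.1076) for p in((245,215),(325,214.5))]
b=[wray(c,p,.016) for p in((239,165),(322,165))]
a=[wray(c,p,.1076) for p in((222,193),(348,192))]
for v in(s,h,b,a):print(np.round(v,4).tolist(),np.mean(v,0).round(4),np.degrees(np.arctan2(*(np.array(v[0])-v[1])[[0,1]])))
E
```

```text
[[0.575, -0.3198], [0.5695, -0.3629]] [ 0.5723 -0.3414] 7.230190038928043
[[0.5744, -0.3217], [0.5691, -0.3654]] [ 0.5717 -0.3435] 6.89334206360291
[[0.5891, -0.309], [0.5806, -0.3761]] [ 0.5848 -0.3425] 7.2238960755962625
[[0.5883, -0.3112], [0.5803, -0.3791]] [ 0.5843 -0.3451] 6.750741753275122
```

```bash
python3 -m inch '[[1,0.0005,0.002,0,0],[1,0.0005,0.002,-0.03,0],[1,0.0005,0.002,-0.05,0],[1,0.0005,0.002,-0.06,0],[1,0.0005,0.002,-0.06,0]]'; python3 -m inch '[[1,0,0.0005,-0.006,0],[1,0,0.0005,-0.012,0],[1,0,0.0005,-0.018,0],[1,0,0.0005,-0.021,0],[1,0,0.0005,-0.021,0]]'
```

```text
t: 14.6
tool_pos: [0.5488, -0.3374, 0.0487]
orientation: [-1.148, 1.284, -1.313]
force: [0.0, -0.3, -1.8]
opening: 0.0279
t: 15.22
tool_pos: [0.5485, -0.3368, 0.0273]
orientation: [-1.148, 1.284, -1.313]
force: [1.0, -0.9, -1.5]
opening: 0.0277
```

```bash
python3 -m inch '[[1,0,0,-0.001,0],[1,0,0,-0.001,0],[0.05,0,0,-0.001,0],[0.05,0,0,-0.001,0],[0.05,0,0,-0.001,0]]'; python3 -m inch '[[0.05,0,0,0.03,0],[0.05,0,0,0.08,0],[0.05,0,0,0.14,0],[0.05,-0.06,0.05,0.14,0],[0.05,-0.09,0.05,0.14,0],[0.05,-0.09,0.05,0.14,0]]'; python3 - <<'E'
from h import *
wrist('w6');s,R=tool();print(s['tool_pos'],jaw(R),s['opening'])
E
```

```text
t: 15.85
tool_pos: [0.5487, -0.3369, 0.0265]
orientation: [-1.148, 1.284, -1.313]
force: [-0.0, -0.5, -0.1]
opening: 0.0439
t: 16.6
tool_pos: [0.4563, -0.2858, 0.166]
orientation: [-1.148, 1.285, -1.312]
force: [0.2, 0.3, -0.3]
opening: 0.0443
[ 0.45796282 -0.28663297  0.16674947] -97.04767046017297 0.043995103173715085
```

View pics/w6.png

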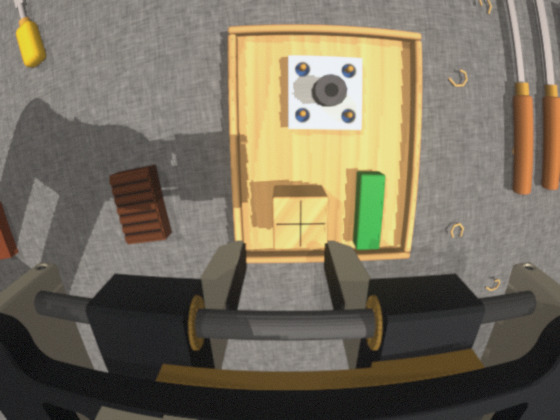

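The plate sits flat with all four studs through its holes, at about (326,92). Now the walnut block.

```bash
python3 -m inch '[[-0.5,0.0035,0.16,0,0.14],[-0.5,0.0035,0.16,0,0.14],[-0.5,0.0035,0.16,0,0.14],[-0.5,0.0035,0.16,0,0.14],[-0.5,0.0035,0.16,-0.05,0.14],[-0.5,0.0035,0.16,-0.1,0.14],[-0.5,0.0035,0.16,-0.12,0.14],[-0.5,0.0035,0.16,-0.12,0.14]]';python3 -m inch '[[-0.5,0,0,-0.03,0],[-0.5,0,0,-0.043,0],[-0.5,0,0,-0.043,0],[1,0,0,-0.043,0],[1,0,0,-0.043,0],[1,0,0,-0.043,0],[1,0,0,-0.043,0]]' 25; python3 - <<'E'
from h import *
s,R=tool();print(s['tool_pos'],jaw(R),s['opening'])
E
```

```text
t: 17.65
tool_pos: [0.4605, -0.1271, 0.0451]
orientation: [-1.216, 1.185, -1.209]
force: [-0.6, 0.8, 0.0]
opening: 0.0696
t: 18.52
tool_pos: [0.4614, -0.1274, 0.0031]
orientation: [-1.215, 1.183, -1.21]
force: [-1.1, -0.1, 6.4]
opening: 0.05
[ 0.46135219 -0.12740898  0.00306905] -89.06666775659724 0.04996269562146762
```

```bash
python3 -m inch '[[1,0,0,0.05,0],[1,0,0,0.1,0],[1,0.036,0.49,0.12,0.036],[1,0.036,0.49,0.12,0.036],[1,0.036,0.49,0.12,0.036],[1,0.036,0.49,0.12,0.036],[1,0.036,0.49,0.12,0.036],[1,0.036,0.49,0.12,0.036]]';python3 -m inch '[[1,0.0,0.115,0,0],[1,0,0.115,0,0],[1,0,0.115,0,0],[1,0,0.115,0,0]]'; python3 - <<'E'
from h import *
wrist('w7');s,R=tool();print(s['tool_pos'],jaw(R),s['opening'])
E
```

```text
t: 19.52
tool_pos: [0.4885, 0.2484, 0.1185]
orientation: [-1.232, 1.156, -1.184]
force: [0.8, -0.3, 0.3]
opening: 0.0498
t: 20.02
tool_pos: [0.4881, 0.363, 0.1179]
orientation: [-1.233, 1.156, -1.183]
force: [0.3, 0.3, -0.2]
opening: 0.0497
[0.48838356 0.3624251  0.11814031] -87.009138941847 0.04953228413112281
```

View pics/w7.png

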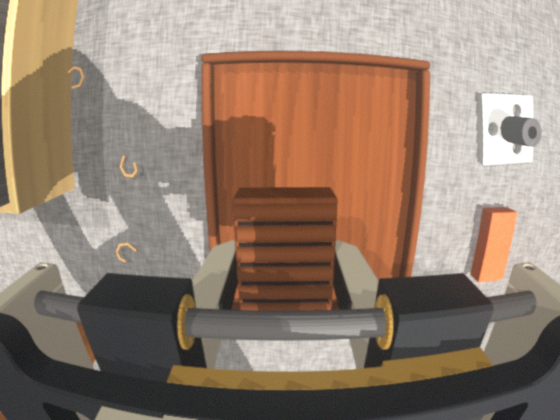

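The block is held level over the dark tray, whose far rim corners show at (203,57) and (429,63).

```bash
python3 - <<'E'
from h import *
c=np.load('w7.npz')
a,b=[wray(c,p,.026) for p in((203,57),(429,63))];d=(a-b)/np.linalg.norm(a-b);x=np.array([d[1],-d[0]])
print(a,b,np.linalg.norm(a-b),np.degrees(np.arctan2(x[1],x[0])),'centre',(a+b)/2-.12*x)
E
```

```text
[0.60948994 0.43294409] [0.62012511 0.24737422] 0.18587438059263578 3.2800823843577738 centre [0.49500411 0.33329312]
```

```bash
python3 -m inch '[[1,0.006,0,-0.05,0],[1,0.006,0,-0.09,0],[1,0.006,0,-0.107,0],[1,0.006,0,-0.107,0],[1,0.006,0,-0.107,0]]'; python3 -m inch '[[-0.3,0,0,0,0],[-0.3,0,0,0,0],[-0.3,0,0,0,0],[-0.3,0,0,0.05,0],[-0.3,0,0,0.1,0],[-0.3,0,0,0.15,0],[-0.3,0,0,0.15,0]]'; python3 - <<'E'
from h import *
s,R=tool();print(s['tool_pos'],jaw(R),s['opening'])
E
```

```text
t: 20.7
tool_pos: [0.4953, 0.3622, 0.0123]
orientation: [-1.23, 1.157, -1.185]
force: [-0.1, -0.5, -0.4]
opening: 0.0499
t: 21.58
tool_pos: [0.4982, 0.3642, 0.1686]
orientation: [-1.22, 1.153, -1.185]
force: [0.3, -0.2, -1.3]
opening: 0.0605
[0.49821241 0.36417185 0.16860966] -87.0588602356427 0.0604955601411
```

```bash
python3 -m inch '[[-0.2,0.12,-0.364,0,0.263],[-0.2,0.12,-0.364,0,0.263],[-0.2,0.12,-0.364,0,0.263],[-0.2,0.12,-0.364,0,0.263],[-0.2,0.12,-0.364,0,0.263],[-0.2,0.12,-0.364,0,0.263],[-0.2,0.12,-0.364,0,0.263],[-0.2,0.12,-0.364,0,0.263]]'; python3 - <<'E'
from h import *
c=wrist('w8');c=np.load('w8.npz');s,R=tool();print(s['tool_pos'],jaw(R),s['opening'])
h=cv2.cvtColor(c['color'],cv2.COLOR_RGB2HSV);m=cv2.inRange(h,(18,170,90),(35,255,255));m[250:]=0
k=max(cv2.findContours(m,0,2)[0],key=cv2.contourArea);r=cv2.minAreaRect(k);print(r)
w=np.array([wray(c,p,.024) for p in cv2.boxPoints(r)]);e=sorted((w[1]-w[0],w[2]-w[1]),key=np.linalg.norm)
print(w.mean(0),[np.linalg.norm(v) for v in e],np.degrees(np.arctan2(e[1][1],e[1][0]))%180)
E
```

```text
t: 22.58
tool_pos: [0.6177, -0.0002, 0.1674]
orientation: [-1.327, 0.961, -0.987]
force: [0.2, -0.8, 0.1]
opening: 0.0557
[0.61756356 0.00098101 0.16761319] -71.9945627301521 0.055859165622076656
((307.5, 133.0), (60.0, 27.0), 90.0)
[ 0.68113243 -0.00358872] [np.float64(0.02558316278699071), np.float64(0.05800134198485905)] 18.709447206271875
```

View pics/w8.png

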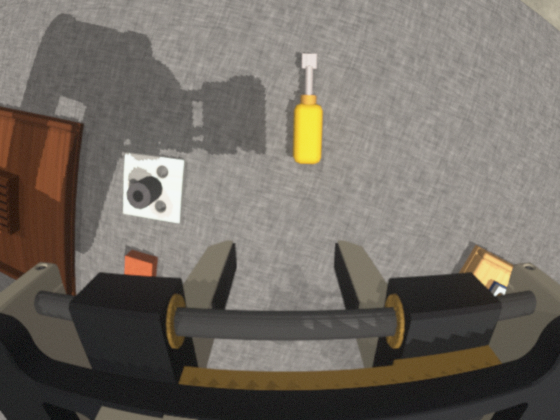

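The gouge is aligned with the jaws, with the handle at (307,133) and the blade away. I'll grasp it.

```bash
python3 -m inch '[[-0.2,0.073,-0.0015,0,0],[-0.2,0.073,-0.0015,-0.04,0],[-0.2,0.073,-0.0015,-0.09,0],[-0.2,0.073,-0.0015,-0.14,0],[-0.2,0.073,-0.0015,-0.163,0],[-0.2,0.073,-0.0015,-0.163,0]]'; python3 -m inch '[[1,0,0,0,0],[1,0,0,0,0],[1,0,0,0,0],[1,0,0,0,0]]' 25;  python3 - <<'E'
from h import *
s,R=tool();print(s['tool_pos'],jaw(R),s['opening'])
E
```

```text
t: 23.38
tool_pos: [0.6902, 0.0012, 0.0041]
orientation: [-1.328, 0.959, -0.983]
force: [-0.6, 1.0, 0.6]
opening: 0.0558
t: 23.88
tool_pos: [0.6906, 0.0012, 0.0049]
orientation: [-1.327, 0.958, -0.984]
force: [0.4, 0.1, 2.9]
opening: 0.028
[0.69064945 0.00117082 0.00488487] -71.89807684077508 0.02802634405746214
```

```bash
python3 -m inch '[[1,0,0,0.06,0],[1,0,0,0.12,0],[1,-0.2075,0.287,0.12,-0.263],[1,-0.2075,0.287,0.12,-0.263],[1,-0.2075,0.287,0.12,-0.263],[1,-0.2075,0.287,0.12,-0.263],[1,-0.2075,0.287,0.12,-0.263],[1,-0.2075,0.287,0.12,-0.263]]';python3 -m inch '[[1,0,0,0,0],[1,0,0,0,0],[1,0,0,0,0]]'; python3 - <<'E'
from h import *
wrist('w9');s,R=tool();print(s['tool_pos'],jaw(R),s['opening'])
E
```

```text
t: 24.88
tool_pos: [0.4812, 0.29, 0.1249]
orientation: [-1.221, 1.153, -1.181]
force: [0.4, 0.3, -1.0]
opening: 0.0279
t: 25.25
tool_pos: [0.4819, 0.289, 0.1248]
orientation: [-1.221, 1.153, -1.183]
force: [-0.1, 0.6, 0.4]
opening: 0.0275
[0.48194289 0.28893806 0.12478925] -86.99702507453165 0.02779908829201361
```

View pics/w9.png

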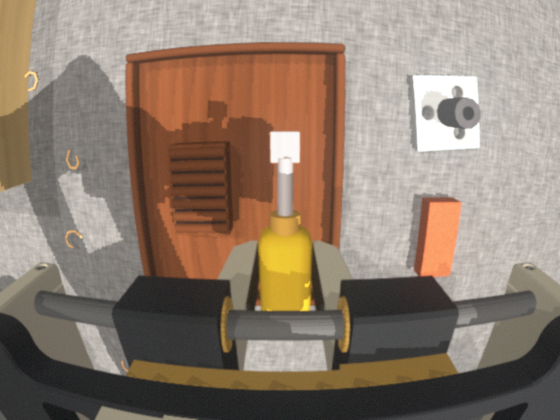

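The gouge is clear of the walnut block, which lies flat at (200,188), and clear of the right wall. I'll lower and release it.

```bash
python3 -m inch '[[1,0.001,0,-0.05,0],[1,0.001,0,-0.095,0],[1,0.001,0,-0.112,0],[1,0.001,0,-0.112,0],[1,0.001,0,-0.112,0]]'; python3 -m inch '[[0.16,0,0,0,0],[0.16,0,0,0,0],[0.16,0,0,0,0],[0.16,0,0,0.05,0],[0.16,0,0,0.1,0],[0.16,0,0,0.15,0],[0.16,-0.08,-0.05,0.15,0],[0.16,-0.1,-0.2,0.15,0]]'; python3 -m inch '[[0.16,0,-0.2,0,0],[0.16,0,-0.2,0,0],[0.16,0,-0.2,0,0],[0.16,0,-0.2,0,0],[0.16,0,-0.2,0,0]]'; python3 - <<'E'
from h import *
for n in("top","scene"):
    c=robot.read_camera(n);cv2.imwrite(f'pics/{n}1.png',cv2.resize(c['color'][:,:,::-1],(800,600)))
s,R=tool();print(s['t'],s['tool_pos'],s['opening'])
E
```

```text
t: 25.92
tool_pos: [0.484, 0.2889, 0.0137]
orientation: [-1.219, 1.154, -1.183]
force: [-0.1, 0.1, -0.9]
opening: 0.0281
t: 26.92
tool_pos: [0.4128, 0.1962, 0.1645]
orientation: [-1.219, 1.15, -1.181]
force: [1.1, -1.3, 0.2]
opening: 0.039
t: 27.55
tool_pos: [0.4129, -0.004, 0.1647]
orientation: [-1.218, 1.152, -1.182]
force: [-0.6, 0.4, 0.1]
opening: 0.0392
27.65 [ 0.41282326 -0.00255636  0.16447153] 0.03935463241010063
```

View pics/top1.png

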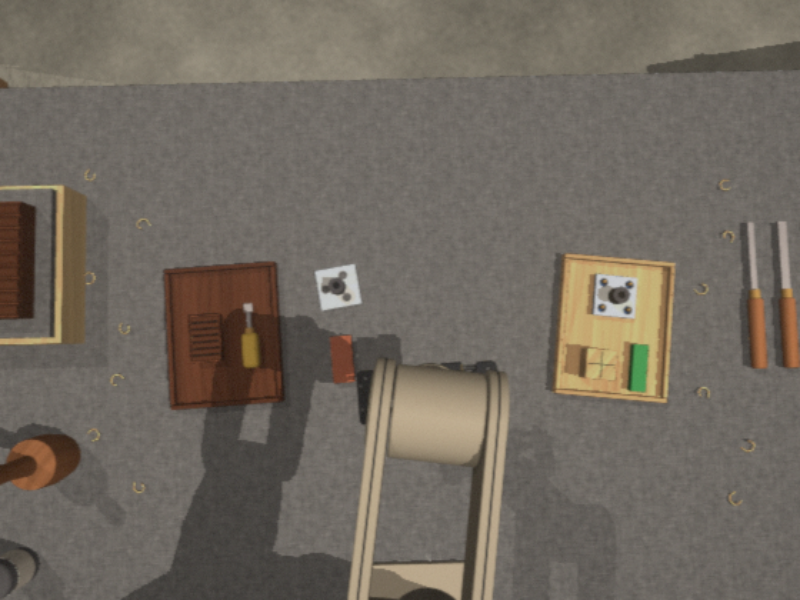

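View pics/scene1.png

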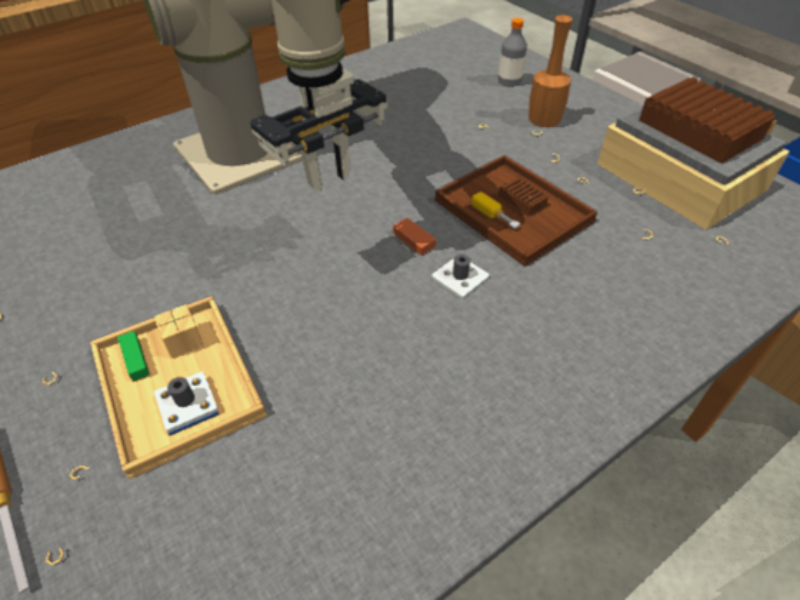

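Both views show every piece flat in its tray, the four-hole plate seated on the studs, the three-hole plate and stone where they started, and the arm clear. I'll hand in.

```bash
python3 -c "
from plant import robot
print(robot.close_job())"
```

```text
the job is handed in; nothing more can be done
None
```

Both kits are made up and the job is handed in at about 28 s of the 128 s allowed. `close_job` gave no verdict.

- **Dark tray:** the rippled walnut block and the yellow-handled gouge are in it.
- **Pale tray:** the plain pale block and the green honing bar are in it, with the four-hole faceplate over the studs. I checked the hole-to-stud offset with the wrist camera just before lowering and corrected it by about 2 mm.

**Last checks:** the final top and scene pictures show every piece flat and inside the rim, with all four studs through the plate's holes. The three-hole plate and the stone look unmoved in those pictures, and the arm was clear of everything. I judged these by eye and did not re-measure positions after the last placing.

No check failed. The cameras agreed to about 2–3 mm on the pieces to be moved. They differed by up to about 4 mm on the trays and about 7 mm on the stone, which I never touched.

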